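Seat a walnut strip in the clamping jig and spin the wing nut down on it

TASK

Using only fingertips, push the walnut strip along its channel in the plywood jig until its end sits right against the red end stop. Then spin the brass wing nut clockwise (seen from above) with fingertip pushes on its wings until it comes up tight and the blue clamp bar presses on the strip. Pinch or lift neither of them, push gently, and leave the other things on the bench where they are.

Things in the scene. Friction and masses are not known exactly. Their poses are not given: they have to be found in the camera images.
- jig: fixed clamping jig: birch-plywood base 170 x 270 x 18 mm; origin under the base's centre on the bench, z up. A channel for the strip runs along the jig's y at jig x = -35 mm, floor at z = 18 mm: two dark rails (53 mm apart, 14 mm high, from y = -30 to +95 mm) and at its +y end a red end stop (69 x 20 x 25 mm). The base at y < -30 mm is bare, so the strip's -y end is free to be pushed. The stud of the wing nut stands at jig (30, 45) mm, its top 94 mm above the bench
- end_stop (a point): centre of the red stop's face that meets the strip's end, 29 mm above the bench (jig x = -35, y = 95 mm)
- walnut: loose dark walnut strip 50 x 150 x 22 mm, 0.09 to 0.16 kg, lying in the channel, its long side (own y) along the jig's y; origin at the centre of its underside. It starts 20 to 50 mm short of the stop, sliding towards jig +y; against the stop its origin is at jig y = 20 mm
- clamp_bar: blue steel clamp bar 142 x 28 x 10 mm lying across the channel along the jig's x at jig y = 45 mm, under the nut, with a black rubber pad 28 x 28 x 4 mm over the strip; it moves only straight up and down, led by the nut, 6 mm per turn; 4 to 7 mm of air lie between pad and strip at the start. Origin on the pad's underside level at jig (0, 45) mm
- wing_nut: brass wing nut on the vertical stud: hub 27 mm wide, 22 mm high, two upright wings on opposite sides, 84 mm over the wing tips; each wing is 7 mm thick and ends in an upright disc of 28 mm diameter. Origin on the stud's axis at the nut's underside, own x through wing a, z up. It cannot come off; it turns on the stud with light friction (about 3 N at the wings) and stays where it is left. Pressed by fingertips with a few newtons it is fine; squeezing it in the gripper fails
- nut_turn (a joint): turn of the wing nut in rad, growing clockwise seen from above (nut and bar sink as it grows); starts between 0 and 3; the rubber pad meets the strip at about 7.5, and from there each further 0.1 rad takes about 0.8 N more at the wings, springily; let go, the nut may spring back to about 7.9 and stays there
- nut_top (a point): on the stud's axis at the top of the nut's hub; about 78 to 85 mm above the bench, sinking as the nut is turned
- wing_a (a point): centre of the disc of wing a, 28 mm from the stud's axis (the wing's height spans 14 mm above and below it)
- wing_b (a point): centre of the disc of wing b, opposite wing a
- wax_tin: bystander: round cream tin with red bands, 63 mm across, 34 mm high, origin under its centre
- black_tape: bystander: roll of black tape lying flat, 58 mm across, 19 mm high, origin under its centre
- wedge: bystander: small brown wood block 40 x 70 x 22 mm, origin under its centre

How it is judged:
By the outcome, as a careful person would: the job done as asked, in the order asked, and still so for the second after the job is handed in, with the robot touching nothing.
It also fails if it takes over 61 s, if anything falls off the work surface, if the arm or the gripper's body presses on something with over 40 N, if the wrist force passes 120 N, or if a joint passes its speed limit or range.

ROBOT

A 6-joint arm with a two-finger parallel gripper is mounted at the origin on a cart in front of the work surface, level with it; the furniture and walls round the work are solid. World frame = base frame: x ahead of the robot, y to its left, z up, the work surface at z = 0. Lengths are in m, angles in rad, forces in N, time in s.
With the tool pointing down it reaches from about 0.225 to 0.875 m from the base axis. Payload 3.4 kg.
Tool frame: the origin (TCP) lies on the centre line of the jaws, within the pads' length; the fingertips stand 11 mm ahead of it and the grasp point (between the pads) lies 8 mm behind it; z points along the fingers, y is the line along which they close (so a half turn about z gives the same grasp; the last joint's range is limited). The gripper opens to 85 mm and grips with 20 to 120 N. Pads are 22 mm wide; open, the fingers measure 114 mm over their backs; the gripper's body (76 mm by 85 mm) begins 54 mm behind the grasp point. The pads swing forward as they close: fully open they stand 13 mm farther back than shut.
Start: joints at [-1.225, 0.276, 1.505, -0, 1.361, -0.121], TCP at [0.259, -0.514, 0.242] pointing down, gripper open.
Joint ranges: [-2.89, 2.89], [-0.75, 2.08], [0.22, 2.7], [-1.18, 4.32], [0.11, 2.71], [-2.7, 2.7]. Speed limits (rad/s): [2.57, 2.57, 3.14, 3.14, 3.14, 3.14].

INTERFACE

Orientations are given as a unit quaternion [w, x, y, z].
In Python, from rig import manip, eyes, job gives the robot as it stands.
- The arm moves only by the tool drive_tool, never from a script. Its argument "rows" is a list of rows, each a list of 3 entries, a list of its own where there are three numbers: the turn, a rotation vector about the world's x, y, z in rad, then the shift along the world's x, y, z in cm, then the finger opening in cm, from 0 to 8.54. A call has 1 to 8 rows; each row shifts and turns the commanded pose from where the row before left it; what a row does not reach is not made up. A row lasts 1/8 s, in which the tool goes at most 62.5 mm and 10.7 degrees, less where a joint would pass 70% of its speed; a pose out of reach is approached as far as the arm can. A call is refused whole if a number of a shift passes 6.25 or a number of a turn 0.188, either way. A call with a gripper value outside its range is refused whole. The fingers move at their own pace and stop on an object; "force" is the grip in N (left out, the last holds). Time passes only in rows, so rows that do not move let the fingers close. It gives the time, the measured TCP pose, the force, the opening and the grip force at its end, in the units of the state.
- manip.get_state(): the state, without advancing time (a new reading comes with each control period).
- eyes.get_image(name): name is "scene" or "top" or "wrist"; returns the picture (420x560x3 uint8, red, green, blue); there is no depth.
- eyes.get_calibration(name): a dict with "camera_matrix" (3x3 intrinsics, pixels), "view" (4x4, takes a point from world to camera coordinates). Camera axes: x right, y up, looking along -z (the intrinsics and any distortion apply to the point x, -y, -z); pixel columns grow to the right and rows downward; lengths in m; the calibration is good to about 2 mm. The wrist camera is an equidistant fisheye: a pixel r from the principal point sees the ray r / f radians off the axis. A picture is of the moment at which its call begins: read the wrist's pose just before it. get_calibration takes no time and is no camera call; for the wrist camera it gives the pose at the moment of the call.
- job.sign_off(): hands the job in; it is judged then, once.
The state is a dict: "clock": time; "qpos": joint angles; "qd": joint speeds; "effort": joint torques, N m; "position": TCP position; "ee_rot": TCP orientation; "contact_force": force on the tool from outside, world axes, zero at the start; "moment": the same for the moment, N m; "width": finger opening in m; "gripper_force": force on a finger pad.
Only numpy, scipy, OpenCV 4.12 (cv2) and the standard library are available. Lean on these libraries where they do the work, as an engineer would, in place of code of your own. Each camera call takes 0.05 s, during which the arm holds its last target. There are 200 camera calls.

## Working session

There is one attempt and no reset: what is moved stays moved. The work goes in short steps, Python scripts to look and compute and a tool call to move; the robot and the scene stay as the last step left them, time stands still between calls to the robot, and variables do not carry over. Pictures are saved under pics/ and viewed, at most 10 in all, crops included, and the job is handed in when it is done.

Besides the shell and the picture viewer there is one more tool, called after "Call:" as name(argument=value, ...), one argument or row to a line, values as JSON. drive_tool: Moves the arm, as the interface text tells. Its arguments: {"type":"object","properties":{"rows":{"type":"array"},"force":{"type":"number"}},"required":["rows"]}

```bash
mkdir -p pics; ls; python3 - <<'E'
from rig import manip, eyes, job
import cv2, numpy as np
for n in("scene","top"):
    im=eyes.get_image(n); cv2.imwrite(f"pics/{n}0.png",im[:,:,::-1])
    c=eyes.get_calibration(n); print(n,c)
print(manip.get_state())
E
```

```text
pics
scene {'camera_matrix': array([[412.55051482,   0.        , 284.95912009],
       [  0.        , 412.55051482, 205.98618981],
       [  0.        ,   0.        ,   1.        ]]), 'view': array([[-0.79944731, -0.60057786, -0.01379233,  0.43170684],
       [ 0.29761096, -0.41589369,  0.85933704, -0.24278157],
       [-0.52183495,  0.68288994,  0.51122365, -0.6545616 ],
       [ 0.        ,  0.        ,  0.        ,  1.        ]])}
top {'camera_matrix': array([[466.44426269,   0.        , 277.73783023],
       [  0.        , 466.44426269, 204.47865354],
       [  0.        ,   0.        ,   1.        ]]), 'view': array([[-0.01151162, -0.99976555,  0.01833899, -0.01337033],
       [ 0.99873328, -0.01059745,  0.0491887 , -0.50608179],
       [-0.04898282,  0.018882  ,  0.99862113, -1.16797385],
       [ 0.        ,  0.        ,  0.        ,  1.        ]])}
{'clock': 0.1, 'qpos': array([-1.22498166e+00,  2.76532380e-01,  1.50601428e+00, -2.38417595e-05,
        1.36067020e+00, -1.21033171e-01]), 'qd': array([-0.0012262 , -0.00290897, -0.00546097, -0.00099729,  0.00148871,
        0.00130219]), 'effort': array([ 9.20544917e-04, -4.17698050e+01, -2.46405566e+01, -1.90115288e-04,
        5.79975531e-03, -9.96227357e-06]), 'position': array([ 0.25861061, -0.51306157,  0.24152274]), 'ee_rot': array([-8.05671064e-04,  9.72879214e-01,  2.31312288e-01, -1.02663840e-04]), 'contact_force': array([-1.19020031, -0.61057477, -0.28262767]), 'moment': array([-0.00010769,  0.00193331, -0.00254618]), 'gripper_force': 0.0, 'width': 0.08571390031140785}
```

View pics/top0.png

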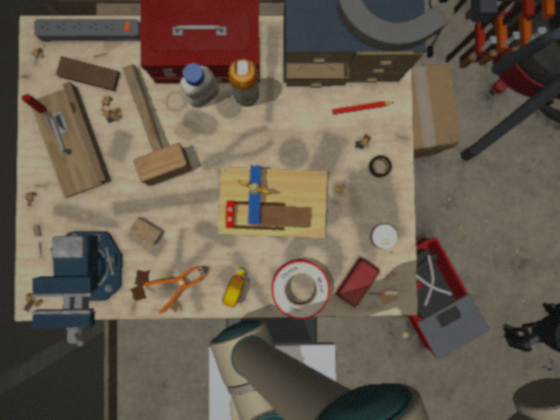

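View pics/scene0.png

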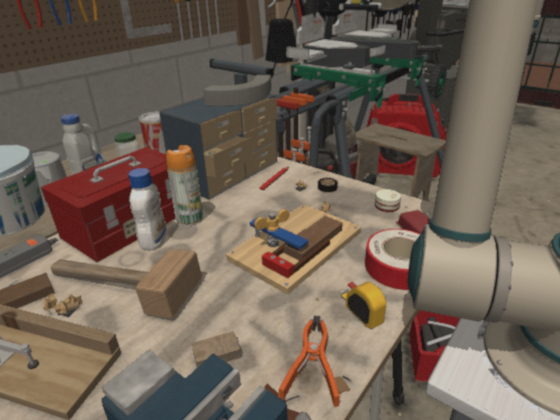

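The top view shows the jig around px (273,203), with jig +y pointing image-left. The red stop is at (230,214), the walnut's free end is near (311,217), and the nut is near (255,187). I'll enlarge this area and measure it.

```bash
cat > h.py <<'E'
from rig import manip, eyes, job
import cv2, numpy as np
def ray(c,uv):
    K=c["camera_matrix"];V=c["view"];R=V[:3,:3]
    d=np.array([(uv[0]-K[0,2])/K[0,0],-(uv[1]-K[1,2])/K[1,1],-1.])
    return -R.T@V[:3,3], R.T@d
def onz(n,uv,z):
    o,d=ray(eyes.get_calibration(n),uv); return o+d*(z-o[2])/d[2]
def proj(n,p):
    c=eyes.get_calibration(n);q=c["view"]@np.r_[p,1];K=c["camera_matrix"]
    return np.array([K[0,2]+K[0,0]*q[0]/-q[2],K[1,2]+K[1,1]*q[1]/q[2]])
E
python3 - <<'E'
from h import *
im=cv2.imread("pics/top0.png")
cr=im[155:250,205:340]; cv2.imwrite("pics/c1.png",cv2.resize(cr,None,fx=5.5,fy=5.5,interpolation=cv2.INTER_CUBIC))
hsv=cv2.cvtColor(im,cv2.COLOR_BGR2HSV).astype(int)
sub=np.zeros(im.shape[:2],bool);sub[155:250,205:340]=1
for p in((240,180),(310,190),(300,230),(210,200),(335,200)):print(p,hsv[p[1],p[0]])
H,S,V=hsv[...,0],hsv[...,1],hsv[...,2]
for nm,m in(("ply",(S>105)&(V>140)&(H>12)&(H<30)),("blue",(H>100)&(H<125)&(S>130)),("red",((H<6)|(H>172))&(S>170)&(V>90))):
    m=(m&sub).astype(np.uint8); cs,_=cv2.findContours(m,0,2); c=max(cs,key=cv2.contourArea)
    r=cv2.minAreaRect(np.vstack([k for k in cs if cv2.contourArea(k)>8])); z={"ply":.018,"blue":.06,"red":.043}[nm]
    print(nm,m.sum(),r); print([onz("top",q,z).round(4) for q in cv2.boxPoints(r)])
E
```

```text
(240, 180) [ 21 143 161]
(310, 190) [ 20 117 172]
(300, 230) [ 24 104 172]
(210, 200) [ 17  59 134]
(335, 200) [ 17  67 115]
ply 3502 ((272.5750732421875, 202.1230010986328), (105.7154769897461, 65.98723602294922), 2.2906100749969482)
[array([0.4357, 0.1306, 0.018 ]), array([0.6017, 0.1231, 0.018 ]), array([ 0.5885, -0.1439,  0.018 ]), array([ 0.422 , -0.1345,  0.018 ])]
blue 422 ((254.3294219970703, 194.4823455810547), (10.259605407714844, 55.24402618408203), 1.5074357986450195)
[array([0.4619, 0.0533, 0.06  ]), array([0.5964, 0.0486, 0.06  ]), array([0.5955, 0.0237, 0.06  ]), array([0.461 , 0.0285, 0.06  ])]
red 127 ((229.91236877441406, 213.92784118652344), (7.265225887298584, 26.018590927124023), 2.6025619506835938)
[array([0.451, 0.11 , 0.043]), array([0.5149, 0.1067, 0.043 ]), array([0.5139, 0.0889, 0.043 ]), array([0.45  , 0.0922, 0.043 ])]
```

View pics/c1.png

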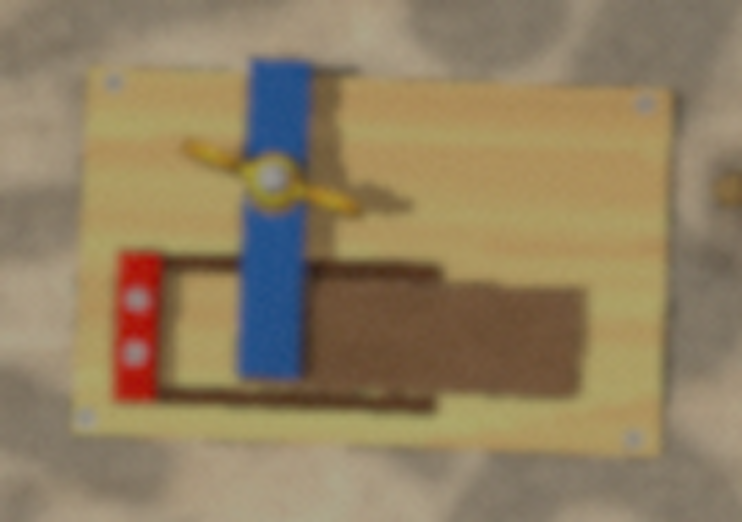

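The crop shows the base corners at (91,66), (672,90), (660,455) and (73,432), and the stud top at (271,178). The wing tips are at (183,145) and (358,211), and the walnut's free end is at (587,290)–(581,397).

```bash
python3 - <<'E'
from h import *
f=lambda u,v,z:onz("top",(205+u/5.5-.4,155+v/5.5-.4),z)
C=np.array([f(91,66,.018),f(672,90,.018),f(660,455,.018),f(73,432,.018)])
print(C.round(4)); c=C.mean(0)
ey=(C[0]-C[1]+C[3]-C[2])[:2]; print(np.linalg.norm(ey)/2); th1=np.arctan2(-ey[0],ey[1])
ex=(C[0]-C[3]+C[1]-C[2])[:2]; print(np.linalg.norm(ex)/2); th2=np.arctan2(ex[1],ex[0]); print("c",c,"yaw",th1,th2)
th=(2*th1+th2)/3; R=np.array([[np.cos(th),-np.sin(th)],[np.sin(th),np.cos(th)]])
for nm,p in dict(stud=f(271,178,.094),wA=f(183,145,.076),wB=f(358,211,.076),we1=f(587,290,.04),we2=f(581,397,.04),stop=f(160,253,.043),stop2=f(155,400,.043)).items(): print(nm,p.round(4),"jig",(R.T@(p-c)[:2]).round(4))
print("jig->world stud",c[:2]+R@[.03,.045],"stop",c[:2]+R@[-.035,.095])
print("scene proj", proj("scene",f(271,178,.094)))
E
```

```text
[[ 0.6029  0.1229  0.018 ]
 [ 0.5893 -0.1441  0.018 ]
 [ 0.4217 -0.1358  0.018 ]
 [ 0.4353  0.132   0.018 ]]
0.2677243201951817
0.16782276750851116
c [ 0.51228933 -0.00625584  0.018     ] yaw -0.05079764292263436 -0.0519074273619396
stud [0.5439 0.0384 0.094 ] jig [0.0292 0.0462]
wA [0.5602 0.0771 0.076 ] jig [0.0436 0.0857]
wB [0.5306 0.0012 0.076 ] jig [0.0179 0.0084]
we1 [ 0.4966 -0.1015  0.04  ] jig [-0.0108 -0.0959]
we2 [ 0.4486 -0.0981  0.04  ] jig [-0.0589 -0.095 ]
stop [0.5151 0.09   0.043 ] jig [-0.0021  0.0962]
stop2 [0.4494 0.0927 0.043 ] jig [-0.0678  0.0956]
jig->world stud [0.5445516  0.03715091] stop [0.48219393 0.09040991]
scene proj [271.86374347 213.67698172]
```

Call:
drive_tool(
  rows=[
    [[0, 0, 0.13], [2.65, 4.6, 0], 0],
    [[0, 0, 0.13], [2.65, 4.6, 0], 0],
    [[0, 0, 0.13], [2.65, 4.6, 0], 0],
    [[0, 0, 0.13], [2.65, 4.6, 0], 0],
    [[0, 0, 0.13], [2.65, 4.6, 0], 0],
    [[0, 0, 0.13], [2.65, 4.6, 0], 0],
    [[0, 0, 0.13], [2.65, 4.6, 0], 0],
    [[0, 0, 0.14], [2.65, 4.6, 0], 0],
  ],
  force=20,
)

```text
clock: 1.1
position: [0.4712, -0.1439, 0.2421]
ee_rot: [-0.0, 0.724, 0.689, -0.0]
contact_force: [0.1, 0.2, -0.5]
width: 0.0001
gripper_force: 0.0
```

Call:
drive_tool(
  rows=[
    [[0, 0, 0], [0, 0, -5], 0],
    [[0, 0, 0], [0, 0, -5], 0],
    [[0, 0, 0], [0, 0, -5], 0],
    [[0, 0, 0], [0, 0, -3], 0],
    [[0, 0, 0], [0, 0, -2.1], 0],
    [[0, 0, 0], [0, 0, 0], 0],
  ],
)

```text
clock: 1.85
position: [0.4692, -0.1448, 0.0397]
ee_rot: [-0.002, 0.726, 0.688, -0.001]
contact_force: [0.9, 0.9, -0.4]
width: 0.0002
gripper_force: 0.0
```

```bash
python3 - <<'E'
from h import *
a=eyes.get_image("top")[140:260,200:345,::-1]
b=eyes.get_image("scene")[150:300,200:400,::-1]
b=cv2.resize(b,(560,420)); a=cv2.resize(a,(507,420))
cv2.imwrite("pics/d1.png",cv2.resize(np.hstack([a,b]),(800,315)))
E
```

```text
(no output)
```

View pics/d1.png

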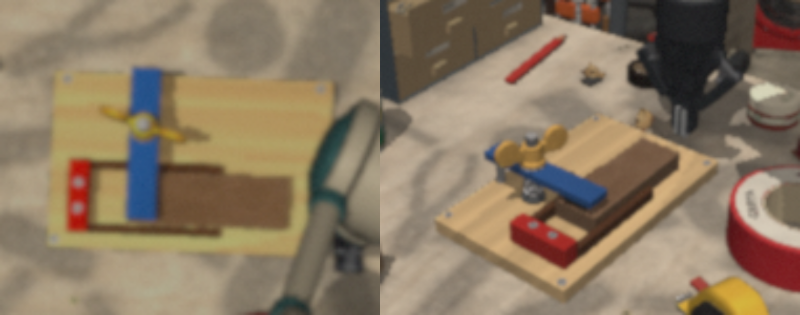

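The closed fingertips stand just behind the strip's free end and in line with it. Now I'll push along jig +y.

Call:
drive_tool(
  rows=[
    [[0, 0, 0], [0.15, 1, 0], 0],
    [[0, 0, 0], [0.15, 1, 0], 0],
    [[0, 0, 0], [0.05, 0.9, 0], 0],
    [[0, 0, 0], [0.02, 0.4, 0], 0],
    [[0, 0, 0], [0.02, 0.4, 0], 0],
    [[0, 0, 0], [0.02, 0.5, 0], 0],
    [[0, 0, 0], [0.02, 0.5, 0], 0],
    [[0, 0, 0], [0.02, 0.5, 0], 0],
  ],
)

```text
clock: 2.95
position: [0.4754, -0.0934, 0.0413]
ee_rot: [0.0, 0.726, 0.688, 0.0]
contact_force: [0.2, -1.2, 0.3]
width: 0.0002
gripper_force: 0.4
```

Call:
drive_tool(
  rows=[
    [[0, 0, 0], [0.02, 0.4, 0], 0],
    [[0, 0, 0], [0.02, 0.4, 0], 0],
    [[0, 0, 0], [0.02, 0.3, 0], 0],
    [[0, 0, 0], [0.02, 0.3, 0], 0],
    [[0, 0, 0], [0.01, 0.2, 0], 0],
    [[0, 0, 0], [0.01, 0.2, 0], 0],
    [[0, 0, 0], [0, 0, 0], 0],
  ],
)

```text
clock: 3.82
position: [0.4761, -0.0752, 0.0412]
ee_rot: [-0.0, 0.726, 0.688, 0.0]
contact_force: [0.1, 0.5, -0.4]
width: 0.0002
gripper_force: 0.0
```

Call:
drive_tool(
  rows=[
    [[0, 0, 0], [0, 0.15, 0], 0],
    [[0, 0, 0], [0.01, 0.15, 0], 0],
    [[0, 0, 0], [0.01, 0.1, 0], 0],
    [[0, 0, 0], [0, 0, 0], 0],
  ],
)

```text
clock: 4.32
position: [0.4764, -0.0714, 0.0413]
ee_rot: [-0.0, 0.726, 0.688, 0.0]
contact_force: [-0.2, 0.3, 0.0]
width: -0.0
gripper_force: 0.0
```

Call:
drive_tool(
  rows=[
    [[0, 0, 0], [0, 0.1, 0], 0],
    [[0, 0, 0], [0, 0, 0], 0],
  ],
)

```text
clock: 4.58
position: [0.4765, -0.0704, 0.0413]
ee_rot: [0.0, 0.726, 0.688, 0.0]
contact_force: [0.1, -0.2, -0.6]
width: 0.0001
gripper_force: 0.0
```

Call:
drive_tool(
  rows=[
    [[0, 0, 0], [0, 0.1, 0], 0],
    [[0, 0, 0], [0, 0.05, 0], 0],
    [[0, 0, 0], [0, 0, 0], 0],
  ],
)

```text
clock: 4.95
position: [0.4765, -0.069, 0.0413]
ee_rot: [0.0, 0.726, 0.688, 0.0]
contact_force: [-1.5, -0.0, -0.7]
width: -0.0
gripper_force: 0.1
```

Call:
drive_tool(
  rows=[
    [[0, 0, 0], [0, 0.1, 0], 0],
    [[0, 0, 0], [0, 0, 0], 0],
  ],
)

```text
clock: 5.2
position: [0.4766, -0.0689, 0.0414]
ee_rot: [0.001, 0.726, 0.688, -0.0]
contact_force: [-0.0, -4.9, -0.4]
width: 0.0001
gripper_force: 2.6
```

Call:
drive_tool(
  rows=[
    [[0, 0, 0], [0, 0.1, 0], 0],
    [[0, 0, 0], [0, 0, 0], 0],
  ],
)

```text
clock: 5.45
position: [0.4767, -0.0688, 0.0415]
ee_rot: [0.001, 0.725, 0.688, -0.001]
contact_force: [-1.4, -8.1, -0.3]
width: 0.0001
gripper_force: 4.2
```

The strip met the stop: 8 N, with no further travel, and at the predicted place. I'll back off, rise and go over the nut while opening the fingers to 6 cm.

Call:
drive_tool(
  rows=[
    [[0, 0, 0], [0, -1, 0], 0],
    [[0, 0, 0], [0, -2, 0], 0],
    [[0, 0, 0.1], [0, 0, 4], 0],
    [[0, 0, 0.18], [0, 0, 5], 0],
    [[0, 0, 0.18], [0, 0, 5], 6],
    [[0, 0, 0.18], [1, 2, 2], 6],
    [[0, 0, 0.18], [1, 2, 0], 6],
    [[0, 0, 0.18], [1, 2, 0], 6],
  ],
)

```text
clock: 6.45
position: [0.5068, -0.0361, 0.2018]
ee_rot: [0.0, 0.305, 0.952, 0.001]
contact_force: [-0.1, -0.4, -0.4]
width: 0.06
gripper_force: 0.0
```

Call:
drive_tool(
  rows=[
    [[0, 0, 0.18], [1, 2, 0], 6],
    [[0, 0, 0.18], [1, 2, 0], 6],
    [[0, 0, 0.18], [1, 2, 0], 6],
    [[0, 0, 0.18], [0.7, 1.6, 0], 6],
    [[0, 0, 0.18], [0, 0, 0], 6],
    [[0, 0, 0.18], [0, 0, 0], 6],
    [[0, 0, 0.18], [0, 0, 0], 6],
    [[0, 0, 0], [0, 0, 0], 6],
  ],
)

```text
clock: 7.45
position: [0.5433, 0.0393, 0.2011]
ee_rot: [-0.0, -0.311, 0.95, 0.001]
contact_force: [-0.7, 0.8, 1.0]
width: 0.0599
gripper_force: 0.0
```

```bash
python3 - <<'E'
from h import *
s=manip.get_state();print(s['position'],s['qpos'],s['width'],s['ee_rot'])
cv2.imwrite("pics/w1.png",eyes.get_image("wrist")[:,:,::-1])
cv2.imwrite("pics/t1.png",eyes.get_image("top")[:,:,::-1])
cv2.imwrite("pics/s1.png",eyes.get_image("scene")[:,:,::-1])
a=cv2.imread("pics/w1.png");b=cv2.imread("pics/s1.png")[100:300,180:400];t=cv2.imread("pics/t1.png")[150:250,200:345]
b=cv2.resize(b,(330,300));t=cv2.resize(t,(330,228))
r=np.zeros((528,330,3),np.uint8);r[:300]=b;r[300:528]=t
a=cv2.resize(a,(470,352));L=np.zeros((528,470,3),np.uint8);L[:352]=a
cv2.imwrite("pics/m1.png",np.hstack([L,r]))
c=eyes.get_calibration("wrist");print(c)
E
```

```text
[0.54326359 0.03928805 0.20113565] [-5.63440015e-02  2.57514590e-01  1.63670745e+00  1.25027542e-03
  1.24808499e+00 -2.26047952e+00] 0.05992753523921494 [-1.16596395e-04 -3.11214803e-01  9.50339343e-01  6.82199652e-04]
{'camera_matrix': array([[325.1922621 ,   0.        , 281.66475454],
       [  0.        , 325.1922621 , 208.12845929],
       [  0.        ,   0.        ,   1.        ]]), 'view': array([[-5.91078971e-01,  8.06613583e-01,  4.21684811e-04,
         2.89386877e-01],
       [-7.78258815e-01, -5.70163309e-01, -2.63110276e-01,
         4.68525040e-01],
       [-2.11987893e-01, -1.55847131e-01,  9.64765674e-01,
        -2.18003735e-01],
       [ 0.00000000e+00,  0.00000000e+00,  0.00000000e+00,
         1.00000000e+00]])}
```

View pics/m1.png

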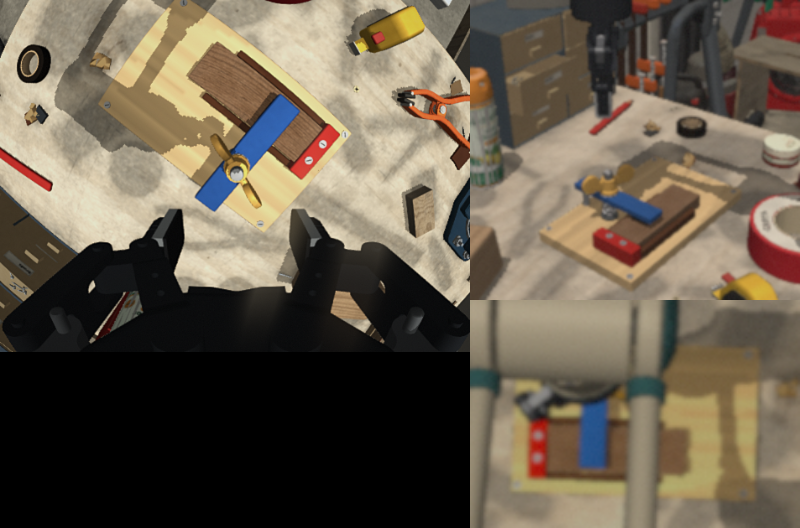

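The strip is flush at the red stop (wrist view, about px (318,150)). The stud is at (237,175) in the half-size crop and the wings at (217,140) and (252,203). I'll check the stud position with the wrist camera.

```bash
python3 - <<'E'
from h import *
c=eyes.get_calibration("wrist");K=c["camera_matrix"];V=c["view"];R=V[:3,:3]
def w(u,v,z):
    u=u*560/470;v=v*420/352;a=np.array([u-K[0,2],v-K[1,2]]);r=np.linalg.norm(a);t=r/K[0,0];a/=r
    d=R.T@np.array([np.sin(t)*a[0],-np.sin(t)*a[1],-np.cos(t)]);o=-R.T@V[:3,3];return o+d*(z-o[2])/d[2]
print(w(236.5,174,.094)); A,B=w(217,140,.08),w(252,203,.08);print(A,B,np.degrees(np.arctan2(*(A-B)[[1,0]])))
E
```

```text
[0.54170611 0.03825627 0.094     ]
[0.52889711 0.00623117 0.08      ] [0.55980345 0.07067291 0.08      ] -115.62243112655901
```

Call:
drive_tool(
  rows=[
    [[0, 0, 0], [0, -0.1, -4], 6],
    [[0, 0, 0], [0, 0, -3], 6],
    [[0, 0, 0], [0, 0, -2.5], 6],
    [[0, 0, 0], [0, 0, -1.6], 6],
    [[0, 0, 0], [0, 0, -1], 6],
    [[0, 0, 0], [0, 0, 0], 6],
  ],
)

```text
clock: 8.35
position: [0.5431, 0.038, 0.0799]
ee_rot: [-0.001, -0.312, 0.95, 0.0]
contact_force: [0.0, -0.0, 0.4]
width: 0.0598
gripper_force: 0.0
```

```bash
python3 - <<'E'
from h import *
a=eyes.get_image("scene")[140:280,200:380,::-1]
cv2.imwrite("pics/s2.png",cv2.resize(a,(770,600),interpolation=cv2.INTER_CUBIC))
p=manip.get_state()['position'];print(p)
E
```

```text
[0.5436771  0.03797797 0.08048155]
```

View pics/s2.png

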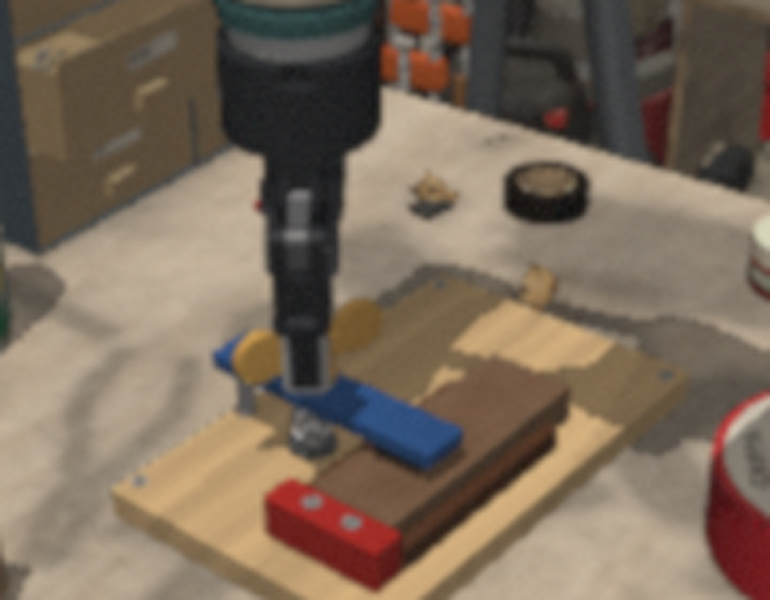

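```bash
python3 - <<'E'
from h import *
for z in(.055,.06,.065,.07,.075):
    p=proj("scene",[.5217,.068,z]);print(z,p.round(1))
E
```

```text
0.055 [271.9 239.2]
0.06 [271.8 237.2]
0.065 [271.8 235.2]
0.07 [271.7 233.2]
0.075 [271.6 231.1]
```

Call:
drive_tool(
  rows=[
    [[0, 0, 0], [0, 0, -0.5], 6],
    [[0, 0, -0.16], [0, 0, 0], 6],
    [[0, 0, -0.16], [0, 0, 0], 6],
    [[0, 0, -0.16], [0, 0, 0], 6],
    [[0, 0, -0.12], [0, 0, 0], 6],
    [[0, 0, -0.1], [0, 0, 0], 6],
    [[0, 0, -0.1], [0, 0, 0], 6],
    [[0, 0, -0.1], [0, 0, 0], 6],
  ],
)

```text
clock: 9.4
position: [0.5421, 0.0384, 0.0754]
ee_rot: [-0.001, 0.134, 0.991, 0.0]
contact_force: [-2.4, 1.4, 0.8]
width: 0.06
gripper_force: 1.3
```

```bash
cat > st.py <<'E'
from h import *
for i in range(1):
    s=manip.get_state();q=s['ee_rot'];print(s['position'].round(4),'F',s['contact_force'].round(1),'M',s['moment'].round(3),'q6',s['qpos'][5].round(3),'yaw',np.degrees(2*np.arctan2(q[2],q[1])).round(1),s['clock'])
E
python3 st.py
```

```text
[0.5421 0.0384 0.0754] F [-2.4  1.4  0.8] M [0.162 0.349 0.015] q6 -1.361 yaw 164.6 9.4
```

Call:
drive_tool(
  rows=[
    [[0, 0, -0.15], [0, 0, -0.02], 6],
    [[0, 0, -0.15], [0, 0, -0.01], 6],
    [[0, 0, -0.15], [0, 0, -0.02], 6],
    [[0, 0, -0.15], [0, 0, -0.01], 6],
    [[0, 0, -0.15], [0, 0, -0.02], 6],
    [[0, 0, -0.15], [0, 0, -0.01], 6],
    [[0, 0, -0.15], [0, 0, -0.02], 6],
    [[0, 0, -0.15], [0, 0, -0.01], 6],
  ],
)

```text
clock: 10.4
position: [0.5427, 0.0387, 0.0742]
ee_rot: [-0.001, 0.671, 0.742, 0.0]
contact_force: [-1.6, 1.7, -0.9]
width: 0.0601
gripper_force: 1.3
```

```bash
python3 st.py
```

```text
[0.5427 0.0387 0.0742] F [-1.6  1.7 -0.9] M [0.31  0.236 0.05 ] q6 -0.159 yaw 95.8 10.4
```

Call:
drive_tool(
  rows=[
    [[0, 0, -0.15], [0, 0, -0.02], 6],
    [[0, 0, -0.15], [0, 0, -0.01], 6],
    [[0, 0, -0.15], [0, 0, -0.02], 6],
    [[0, 0, -0.15], [0, 0, -0.01], 6],
    [[0, 0, -0.15], [0, 0, -0.02], 6],
    [[0, 0, -0.15], [0, 0, -0.01], 6],
    [[0, 0, -0.15], [0, 0, -0.02], 6],
    [[0, 0, -0.15], [0, 0, -0.01], 6],
  ],
)

```text
clock: 11.4
position: [0.5425, 0.0385, 0.0731]
ee_rot: [-0.0, 0.972, 0.234, -0.001]
contact_force: [-1.7, 1.5, 0.0]
width: 0.0604
gripper_force: 1.4
```

```bash
python3 st.py; python3 - <<'E'
from h import *
cv2.imwrite("pics/w2.png",eyes.get_image("wrist")[:,:,::-1])
E
```

```text
[0.5425 0.0385 0.0731] F [-1.7  1.5  0. ] M [0.237 0.314 0.022] q6 1.041 yaw 27.0 11.4
```

View pics/w2.png

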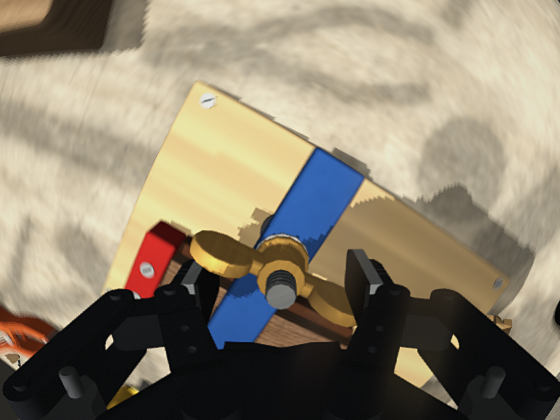

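Both fingers straddle the nut and drive the wings, which sit at px (222,252) and (330,300). Continuing the stroke.

Call:
drive_tool(
  rows=[
    [[0, 0, -0.16], [0, 0, -0.02], 6],
    [[0, 0, -0.16], [0, 0, -0.01], 6],
    [[0, 0, -0.16], [0, 0, -0.02], 6],
    [[0, 0, -0.16], [0, 0, -0.01], 6],
    [[0, 0, -0.16], [0, 0, -0.02], 6],
    [[0, 0, -0.16], [0, 0, -0.01], 6],
    [[0, 0, -0.16], [0, 0, -0.02], 6],
    [[0, 0, -0.16], [0, 0, -0.01], 6],
  ],
)

```text
clock: 12.45
position: [0.5422, 0.0386, 0.0718]
ee_rot: [0.0, 0.92, -0.392, -0.001]
contact_force: [-2.0, 2.4, 0.8]
width: 0.0596
gripper_force: 1.3
```

```bash
python3 st.py
```

```text
[0.5422 0.0386 0.0718] F [-2.   2.4  0.8] M [0.315 0.329 0.099] q6 2.319 yaw -46.2 12.45
```

Call:
drive_tool(
  rows=[
    [[0, 0, 0.1], [0, 0, 0], 6],
    [[0, 0, 0], [0, 0, 2.5], 6],
    [[0, 0, 0], [0, 0, 2.7], 6],
    [[0, 0, 0.18], [0, 0, 0], 6],
    [[0, 0, 0.18], [0, 0, 0], 6],
    [[0, 0, 0.18], [0, 0, 0], 6],
    [[0, 0, 0.18], [0, 0, 0], 6],
    [[0, 0, 0.18], [0, 0, 0], 6],
  ],
)

```text
clock: 13.45
position: [0.5439, 0.0379, 0.1242]
ee_rot: [0.0, 0.995, 0.102, 0.001]
contact_force: [0.7, -0.1, 0.4]
width: 0.0597
gripper_force: 0.0
```

Call:
drive_tool(
  rows=[
    [[0, 0, 0.18], [0, 0, 0], 6],
    [[0, 0, 0.18], [0, 0, 0], 6],
    [[0, 0, 0.18], [0, 0, 0], 6],
    [[0, 0, 0.18], [0, 0, 0], 6],
    [[0, 0, 0.18], [0, 0, 0], 6],
    [[0, 0, 0.18], [0, 0, 0], 6],
    [[0, 0, 0.18], [0, 0, 0], 6],
    [[0, 0, 0.18], [0, 0, 0], 6],
  ],
)

```text
clock: 14.45
position: [0.5439, 0.0379, 0.1242]
ee_rot: [0.001, 0.68, 0.733, 0.0]
contact_force: [0.6, -0.6, 0.2]
width: 0.0601
gripper_force: 0.0
```

Call:
drive_tool(
  rows=[
    [[0, 0, 0.18], [0, 0, 0], 6],
    [[0, 0, 0.18], [0, 0, 0], 6],
    [[0, 0, 0.18], [0, 0, 0], 6],
    [[0, 0, 0.18], [0, 0, 0], 6],
    [[0, 0, 0.18], [0, 0, 0], 6],
    [[0, 0, 0.18], [0, 0, 0], 6],
    [[0, 0, 0.18], [0, 0, 0], 6],
    [[0, 0, 0], [0, 0, 0], 6],
  ],
)

```text
clock: 15.45
position: [0.5438, 0.0379, 0.1241]
ee_rot: [0.001, 0.122, 0.992, 0.0]
contact_force: [-0.7, -0.2, 1.0]
width: 0.0597
gripper_force: 0.0
```

```bash
python3 st.py; python3 - <<'E'
from h import *
cv2.imwrite("pics/w3.png",eyes.get_image("wrist")[:,:,::-1])
E
```

```text
[0.5438 0.0379 0.1241] F [-0.7 -0.2  1. ] M [0.006 0.043 0.001] q6 -1.383 yaw 165.9 15.45
```

View pics/w3.png

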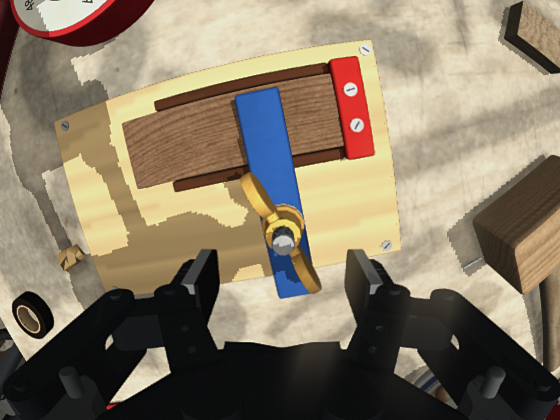

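The strip is still flush with the stop. The wings, at (255,192) and (307,275), lie about 55° clockwise of the finger line, so the way down is clear.

Call:
drive_tool(
  rows=[
    [[0, 0, 0], [0, 0, -2.5], 6],
    [[0, 0, 0], [0, 0, -2], 6],
    [[0, 0, -0.1], [0, 0, -0.7], 6],
    [[0, 0, -0.15], [0, 0, 0], 6],
    [[0, 0, -0.15], [0, 0, 0], 6],
    [[0, 0, -0.15], [0, 0, 0], 6],
    [[0, 0, -0.15], [0, 0, -0.01], 6],
    [[0, 0, -0.15], [0, 0, -0.01], 6],
  ],
)

```text
clock: 16.5
position: [0.5432, 0.0388, 0.0716]
ee_rot: [-0.001, 0.524, 0.852, 0.001]
contact_force: [-0.0, 1.9, 0.4]
width: 0.0601
gripper_force: 1.3
```

```bash
python3 st.py
```

```text
[0.5432 0.0388 0.0716] F [-0.   1.9  0.4] M [0.345 0.081 0.091] q6 -0.527 yaw 116.9 16.5
```

Call:
drive_tool(
  rows=[
    [[0, 0, -0.1], [0, 0, -0.01], 6],
    [[0, 0, -0.1], [0, 0, -0.01], 6],
    [[0, 0, -0.1], [0, 0, -0.01], 6],
    [[0, 0, -0.1], [0, 0, -0.01], 6],
    [[0, 0, -0.1], [0, 0, -0.01], 6],
  ],
)

```text
clock: 17.12
position: [0.5432, 0.0384, 0.0711]
ee_rot: [-0.0, 0.717, 0.697, 0.0]
contact_force: [-1.7, 1.4, 0.6]
width: 0.0599
gripper_force: 1.3
```

```bash
python3 st.py
```

```text
[0.5432 0.0384 0.0711] F [-1.7  1.4  0.6] M [0.231 0.172 0.101] q6 -0.029 yaw 88.3 17.125
```

Call:
drive_tool(
  rows=[
    [[0, 0, -0.1], [0, 0, -0.01], 6],
    [[0, 0, -0.1], [0, 0, -0.01], 6],
    [[0, 0, -0.1], [0, 0, -0.01], 6],
    [[0, 0, -0.1], [0, 0, -0.01], 6],
    [[0, 0, -0.1], [0, 0, -0.01], 6],
  ],
)

```text
clock: 17.75
position: [0.5429, 0.0382, 0.0706]
ee_rot: [-0.0, 0.867, 0.498, -0.0]
contact_force: [-1.2, 0.8, -0.2]
width: 0.0602
gripper_force: 1.3
```

```bash
python3 st.py
```

```text
[0.5429 0.0382 0.0706] F [-1.2  0.8 -0.2] M [0.119 0.198 0.064] q6 0.471 yaw 59.7 17.75
```

Call:
drive_tool(
  rows=[
    [[0, 0, -0.1], [0, 0, -0.01], 6],
    [[0, 0, -0.1], [0, 0, -0.01], 6],
    [[0, 0, -0.1], [0, 0, -0.01], 6],
    [[0, 0, -0.1], [0, 0, -0.01], 6],
    [[0, 0, -0.1], [0, 0, -0.01], 6],
  ],
)

```text
clock: 18.38
position: [0.5426, 0.0381, 0.0701]
ee_rot: [-0.0, 0.964, 0.268, -0.001]
contact_force: [-2.4, -0.1, 1.9]
width: 0.0599
gripper_force: 2.1
```

```bash
python3 st.py
```

```text
[0.5426 0.0381 0.0701] F [-2.4 -0.1  1.9] M [0.053 0.3   0.118] q6 0.971 yaw 31.1 18.375
```

Call:
drive_tool(
  rows=[
    [[0, 0, -0.1], [0, 0, -0.01], 6],
    [[0, 0, -0.1], [0, 0, -0.01], 6],
    [[0, 0, -0.1], [0, 0, -0.01], 6],
    [[0, 0, -0.1], [0, 0, -0.01], 6],
  ],
)

```text
clock: 18.88
position: [0.5424, 0.0381, 0.0698]
ee_rot: [-0.0, 0.997, 0.071, -0.001]
contact_force: [-2.3, 0.5, 3.8]
width: 0.0598
gripper_force: 3.4
```

```bash
python3 st.py
```

```text
[0.5424 0.0381 0.0698] F [-2.3  0.5  3.8] M [0.083 0.385 0.218] q6 1.371 yaw 8.2 18.875
```

Call:
drive_tool(
  rows=[
    [[0, 0, -0.1], [0, 0, -0.01], 6],
    [[0, 0, -0.1], [0, 0, -0.01], 6],
    [[0, 0, -0.1], [0, 0, -0.01], 6],
    [[0, 0, -0.1], [0, 0, -0.01], 6],
  ],
)

```text
clock: 19.38
position: [0.5423, 0.0382, 0.0695]
ee_rot: [0.0, 0.992, -0.128, -0.001]
contact_force: [-3.4, 1.0, 3.1]
width: 0.0603
gripper_force: 4.7
```

```bash
python3 st.py
```

```text
[0.5423 0.0382 0.0695] F [-3.4  1.   3.1] M [0.161 0.507 0.24 ] q6 1.771 yaw -14.8 19.375
```

The pad force has climbed from 1.3 to 4.7 N over about 1 rad, so the nut is tight at roughly 8.5 rad. Releasing slowly.

Call:
drive_tool(
  rows=[
    [[0, 0, 0.1], [0, 0, 0], 6],
    [[0, 0, 0.1], [0, 0, 0], 6],
    [[0, 0, 0.1], [0, 0, 0], 6],
    [[0, 0, 0.1], [0, 0, 0], 6],
    [[0, 0, 0.1], [0, 0, 0], 6],
    [[0, 0, 0.1], [0, 0, 0], 6],
    [[0, 0, 0.1], [0, 0, 0], 6],
    [[0, 0, 0.1], [0, 0, 0], 6],
  ],
)

```text
clock: 20.38
position: [0.5437, 0.038, 0.0694]
ee_rot: [0.0, 0.963, 0.271, 0.0]
contact_force: [-0.6, 0.4, -0.1]
width: 0.0597
gripper_force: 0.0
```

```bash
python3 st.py; python3 - <<'E'
from h import *
cv2.imwrite("pics/w4.png",eyes.get_image("wrist")[:,:,::-1])
E
```

```text
[0.5437 0.038  0.0694] F [-0.6  0.4 -0.1] M [ 0.025 -0.014 -0.023] q6 0.965 yaw 31.4 20.375
```

View pics/w4.png

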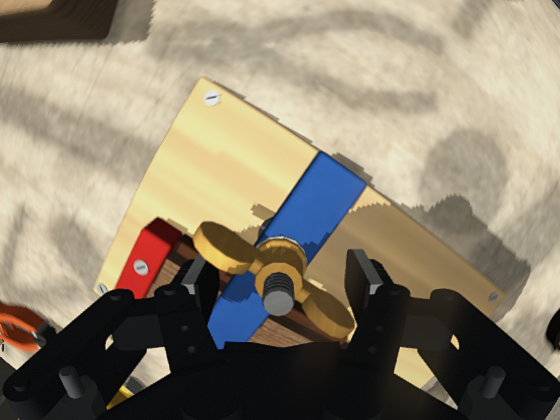

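The fingers are clear of both wings, at (222,245) and (330,308), and the forces read zero. I'll rise straight up and verify.

Call:
drive_tool(
  rows=[
    [[0, 0, 0], [0, 0, 2], 6],
    [[0, 0, 0], [0, 0, 4], 6],
    [[0, 0, 0], [0, 0, 4], 6],
    [[0, 0, 0], [0, -2, 3], 6],
    [[0, 0, 0], [-2, -6, 2], 6],
    [[0, 0, 0], [-2, -6, 2], 6],
    [[0, 0, 0], [-2, -6, 0], 6],
    [[0, 0, 0], [0, 0, 0], 6],
  ],
)

```text
clock: 21.42
position: [0.4849, -0.1584, 0.2374]
ee_rot: [0.001, 0.964, 0.266, -0.0]
contact_force: [0.7, 0.1, -0.4]
width: 0.0597
gripper_force: 0.0
```

```bash
python3 st.py; python3 - <<'E'
from h import *
a=eyes.get_image("scene")[140:280,200:380,::-1]
b=eyes.get_image("top")[150:250,205:345,::-1]
cv2.imwrite("pics/f.png",np.hstack([cv2.resize(a,(400,310),interpolation=2),cv2.resize(b,(400,310),interpolation=2)]))
E
```

```text
[ 0.4849 -0.1584  0.2374] F [ 0.7  0.1 -0.4] M [ 0.079 -0.013  0.036] q6 0.583 yaw 30.8 21.425
```

View pics/f.png

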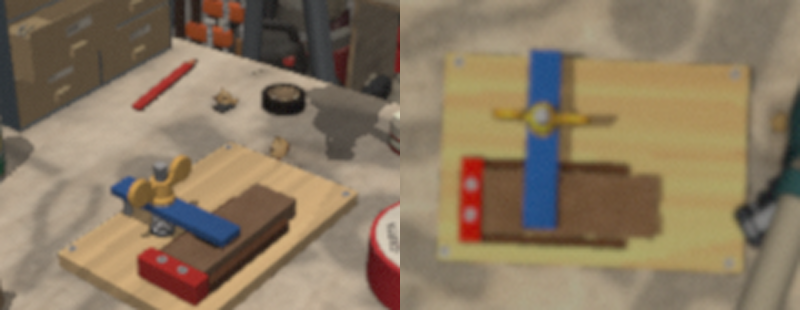

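The strip sits against the stop at (480,205) and the bar rests on the strip. The total wing turn of about 5.9 rad fits a rest position near 7.9.

```bash
python3 -c "
from rig import job; print(job.sign_off())"
```

```text
the job is handed in; nothing more can be done
None
```

I pushed the walnut strip against the red end stop, then spun the wing nut clockwise until it came up tight with the blue bar pressing on the strip; the job was handed in after about 21.5 of the 61 s, and sign-off gave no verdict.

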